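Take the parts basket off its safety hook and load the ultrasonic cleaner

ROBOT

A 6-joint arm with a two-finger parallel gripper is mounted at the origin on a cart in front of the work surface, level with it; the furniture and walls round the work are solid. World frame = base frame: x ahead of the robot, y to its left, z up, the work surface at z = 0. Lengths are in mm, angles in rad, forces in N, time in s.
With the tool pointing down it reaches from about 400 to 825 mm from the base axis. Payload 7 kg.
Tool frame: the origin (TCP) lies at the very end of the fingers, on their centre line; the grasp point (between the pads) lies 19 mm behind it; z points along the fingers, y is the direction in which the jaws open and shut (so a half turn about z gives the same grasp; the last joint's range is limited). The gripper opens to 88 mm and grips with 3 to 60 N. Pads are 19 mm wide; open, the fingers measure 130 mm over their backs; the gripper's body (78 mm by 193 mm) begins 47 mm behind the grasp point.
Start: joints at [-1.022, 0.359, 0.012, 0, -1.224, -0.288], TCP at [174.025, -652.158, 226.561] pointing down, gripper open.
Joint ranges: [-3.07, 3.07], [-1.43, 2.12], [-1.02, 1.25], [-3.03, 1.67], [-3.05, -0], [-3.03, 3.03]. Speed limits (rad/s): [2.39, 2.39, 3.01, 3.14, 3.14, 3.14].

INTERFACE

Orientations are given as a unit quaternion [x, y, z, w].
In Python, from plant import bot gives the robot as it stands. Calls block until the motion is done:
- bot.move_ptp(position, orientation): joint-space move of the TCP to a pose.
- bot.line_to(position, velocity=150, ori=None): straight line of the TCP; ori=None keeps the orientation; velocity is the mean speed in mm/s.
- bot.move_joints(angles): joint-space move.
- bot.move_gripper(opening, force=None): finger opening in mm; force is the grip in N (None keeps the last); returns when the fingers have stopped.
- bot.pause(seconds).
- bot.solve_ik(position, orientation): joint angles nearest the present ones, or None.
- bot.read_state(): the state.
- bot.camera(name): name is "scene" or "top"; returns the picture (420x560x3 uint8, red, green, blue); there is no depth.
- bot.get_calibration(name): a dict with "fx", "fy", "cx", "cy" (pixels), "view" (4x4, takes a point from world to camera coordinates). Camera axes: x right, y up, looking along -z (the intrinsics and any distortion apply to the point x, -y, -z); pixel columns grow to the right and rows downward; lengths in mm; the calibration is good to about 2 mm. A picture is of the moment at which its call begins. get_calibration takes no time and is no camera call.
A pose or a line that the arm cannot do raises bot.Unreachable and nothing moves.
- bot.close_job(): hands the job in, once; it reports no verdict.
The state is a dict: "t": time; "joint_pos": joint angles; "qvel": joint speeds; "tau": joint torques, N m; "tcp_pos": TCP position; "eef_rot": TCP orientation; "contact_force": force on the tool from outside, world axes, zero at the start; "moment": the same for the moment, N m; "width": finger opening in mm.
Only numpy, scipy, OpenCV 4.12 (cv2) and the standard library are available. Lean on these libraries where they do the work, as an engineer would, in place of code of your own. Each camera call takes 0.05 s, during which the arm holds its last target.

TASK

The wire basket of castings hangs by its safety hook on the peg of the drip stand. Squeeze the hook's sprung trigger so that its keeper opens, lift the basket off the peg without forcing it, and set it down gently in the open tank of the ultrasonic cleaner: standing flat on the tank floor, clear of the rim, keeper sprung shut again. Do not disturb the things standing around.

Things in the scene. Friction and masses are not known exactly. Their poses are not given: they have to be found in the camera images.
- basket: Open stainless wire basket 92 x 82 x 45 mm (its x, y, z), two castings fixed in it, under a hanger carried by four sloping wires; 0.3 to 0.5 kg, 216 mm tall in all. Origin: centre of the basket's underside; z up, x along the peg it hangs on. Rim at 45 mm, top of the hub where the wires meet at 84 mm; above the hub a flat shank at y = -12 to -8 mm carries hook and grip.
- hook (a point): Seat of the basket's hook: where the peg's centre lies, 145 mm above the basket's underside, axes as the basket's. The hook is 24 mm long in x; its mouth is 16 mm wide in y and faces down, between the shank on the -y side and the free end at y = +8 to +12 mm, which reaches down to 126 mm. A keeper bolt 129 to 135 mm high crosses the mouth under the peg and traps it.
- grip (a point): Point on the hanger at basket x = 0, y = -5 mm, z = 195 mm: midway between the two black upright grip plates when fully squeezed. Fingers come from above and close along the basket's y. Fixed plate: outer face y = -14 mm; trigger plate: outer face y = +18 mm at rest (32 mm across, 18 mm squeezed). Plates 32 mm wide in x, 172 to 216 mm high; keep fingertips above 168 mm.
- trigger (a point): Middle of the outer face of the sprung trigger plate, at basket y = +18 mm, z = 195 mm when let go; pressed towards the basket's -y. Below the plates a steel stirrup at 162 to 166 mm joins it to a strap outside the shank (y = -20 mm, moving to -34 mm) and to the keeper bolt.
- keeper (a joint): How far trigger and keeper bolt (one part) are pressed, m: 0 = let go, mouth shut; 0.014 = fully squeezed, on its stop, mouth open. Spring 3 N at 0, 7 N at 0.014; springs shut when let go. While shut the peg cannot leave the hook. Gripping both plates at 30 N opens the keeper and carries the basket; as it hangs freely it may sway a little until both fingers touch.
- drip_stand: Fixed stand, dished base 150 x 136 mm, 17 mm high. Origin: on the bench under the peg's middle. A post with a 20 mm thick cap stands at x = +70 mm, 187 mm high; from it a round peg 8 mm thick runs along -x to an upturned end at x = -40 mm, 193 mm high. The basket hangs on the peg near x = 0, underside 30 mm above the bench, its axes about along the stand's.
- peg (a point): Centre line of the peg above the stand's origin, 175 mm above the bench, axes as the stand's. To take the basket off, hold the keeper open, raise the basket 47 mm (within 6 mm), move it 8 mm along its own -y, away from the shank, draw it 105 mm along its own -x, off the upturned end, and only then raise it further. Peg and post are too tall to carry the basket over.
- cleaner: Fixed white bench-top ultrasonic cleaner, 170 x 180 mm, 107 mm high to its metal rim, control panel on its -x side. Origin: on the bench under the centre of the tank. The open, empty, straight-sided tank is 120 mm (x) by 108 mm (y) inside and 72 mm deep; the basket's x goes along the tank's x, either way round.
- tank_floor (a point): Centre of the flat tank floor, 35 mm above the bench; axes as the cleaner's, z up.
- jar: Loose powder jar with white lid, 55 mm wide and 52 mm high, between stand and cleaner. Origin: centre of its underside. Leave it alone.
- cast: Loose white dental cast, 58 x 65 x 33 mm, near the front of the bench. Origin: centre of its underside. Leave it alone.

How it is judged (in metres and radians):
On the way, in this order (a step that is already met when the one before it is completed fails the run):
1. the trigger is squeezed so that the keeper is open while the basket still hangs on the peg (value of joint keeper above 0.011 m and distance between basket and drip_stand below 0.06 m), for 0.1 s.
2. the basket is off the peg (distance between basket and drip_stand above 0.12 m), for 0.1 s.
At the end, for the whole second after the job is handed in: The basket stands in the tank with its underside within 6 mm of the tank floor, its centre within 22 mm of the tank's (anywhere inside), upright within 0.1 rad, still, with the trigger let go and the keeper shut (within 2 mm) (z of basket in the frame of tank_floor between -0.006 and 0.006 m and horizontal distance between basket and tank_floor below 0.022 m and angle between basket's own z axis and vertical below 0.1 rad and value of joint keeper below 0.002 m and linear speed of basket below 0.02 m/s); the robot touches nothing.
It fails at once if the basket is wrenched against the stand (over 80 N) (contact force between basket and drip_stand above 80 N).
It fails at once if the basket is dropped or plunged into the tank (faster than 0.5 m/s there) or rammed into the cleaner (over 60 N) (contact force between basket and cleaner above 60 N or (linear speed of basket above 0.5 m/s and horizontal distance between basket and tank_floor below 0.06 m and z of basket in the frame of tank_floor below 0.1 m)).
It fails at once if the jar or the cast is shifted by more than 30 mm (distance of any of jar, cast from where it was at the start of the episode above 0.03 m).
It also fails if it takes over 48 s, if anything falls off the work surface, if the arm or the gripper's body presses on something with over 40 N, if the wrist force passes 120 N, or if a joint passes its speed limit or range.

## Working session

There is one attempt and no reset: what is moved stays moved. The work goes in short steps, each a Python script; the robot and the scene stay as the last script left them, time stands still between calls to the robot, and variables do not carry over. Pictures are saved under pics/ and viewed, and the job is handed in when it is done.

```bash
ls; mkdir -p pics; python3 - <<'E'
from plant import bot
import cv2,numpy as np
s=bot.read_state();print({k:np.round(v,3) for k,v in s.items()})
for n in("scene","top"):
    cv2.imwrite(f"pics/{n}0.png",bot.camera(n)[:,:,::-1]); print(bot.get_calibration(n))
E
```

```text
pics
{'t': np.float64(0.0), 'joint_pos': array([-1.022,  0.359,  0.011, -0.   , -1.224, -0.288]), 'qvel': array([-0.002,  0.001, -0.001,  0.   , -0.   ,  0.   ]), 'tau': array([-1.0000e-03, -5.8272e+01,  2.9305e+01,  6.9980e+00,  7.0000e-03,
       -0.0000e+00]), 'tcp_pos': array([ 173.909, -651.722,  225.597]), 'eef_rot': array([-0.13 ,  0.992,  0.001, -0.   ]), 'contact_force': array([-0.267,  1.226,  0.16 ]), 'moment': array([-0.008, -0.025, -0.005]), 'width': np.float64(87.794)}
{'fx': 431.1255286701433, 'fy': 431.1255286701433, 'cx': 283.00095747718893, 'cy': 212.8659535471221, 'view': array([[-8.81884422e-01, -4.71424765e-01,  6.20943792e-03,
         4.48179232e+02],
       [ 3.30293577e-01, -6.08367808e-01,  7.21661114e-01,
        -2.81432485e+02],
       [-3.36431299e-01,  6.38472632e-01,  6.92218665e-01,
        -7.93985572e+02],
       [ 0.00000000e+00,  0.00000000e+00,  0.00000000e+00,
         1.00000000e+00]])}
{'fx': 379.19322957804707, 'fy': 379.19322957804707, 'cx': 281.5245827999681, 'cy': 208.33900711415762, 'view': array([[ 4.15767330e-03, -9.99983489e-01, -3.96670928e-03,
         1.40027199e+00],
       [ 9.93344059e-01,  3.67338778e-03,  1.15126394e-01,
        -5.29220833e+02],
       [-1.15109922e-01, -4.41896503e-03,  9.93342931e-01,
        -1.01801044e+03],
       [ 0.00000000e+00,  0.00000000e+00,  0.00000000e+00,
         1.00000000e+00]])}
```

View pics/scene0.png

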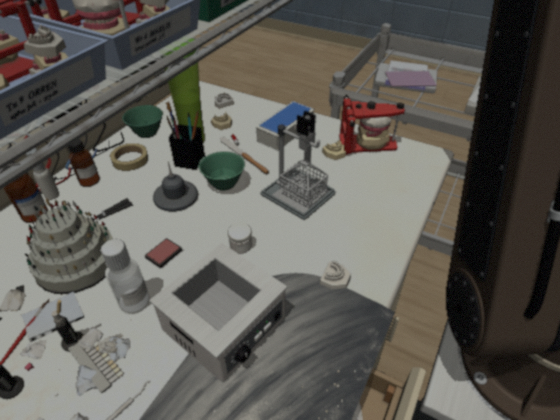

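View pics/top0.png

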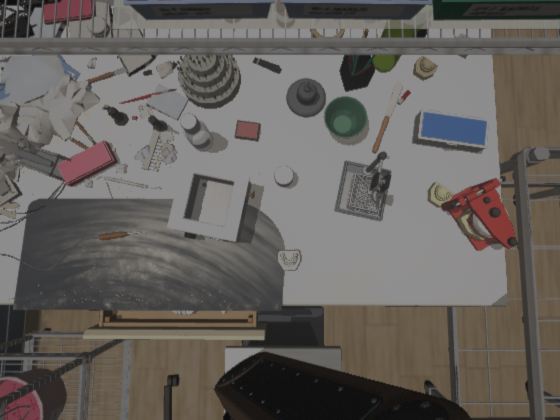

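The scene view shows the stand and basket at about (300,165), the cleaner at about (222,305), the jar at (240,236) and the cast at (335,274). In the top view the stand is at (365,190), the cleaner at (211,207), the jar at (284,176) and the cast at (289,259). I'll zoom in.

```bash
python3 - <<'E'
import cv2,numpy as np
t=cv2.imread("pics/top0.png");s=cv2.imread("pics/scene0.png")
def crop(im,x0,y0,w,h,k,n):
    o=cv2.resize(im[y0:y0+h,x0:x0+w],None,fx=k,fy=k,interpolation=cv2.INTER_CUBIC)
    for i in range(0,w,10): cv2.putText(o,str(x0+i),(i*k,8),0,.3,(0,0,255),1);cv2.line(o,(i*k,10),(i*k,14),(0,0,255),1)
    for i in range(0,h,10): cv2.putText(o,str(y0+i),(0,i*k+3),0,.3,(0,0,255),1)
    cv2.imwrite("pics/"+n,o)
crop(t,325,140,80,80,7,"t_stand.png");crop(t,160,165,100,80,7,"t_clean.png");crop(s,250,100,100,120,5,"s_stand.png");crop(s,145,240,150,135,5,"s_clean.png")
E
```

```text
(no output)
```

View pics/t_stand.png

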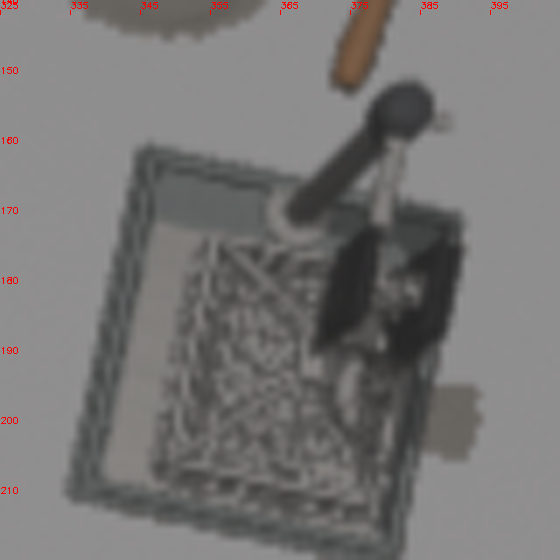

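View pics/t_clean.png

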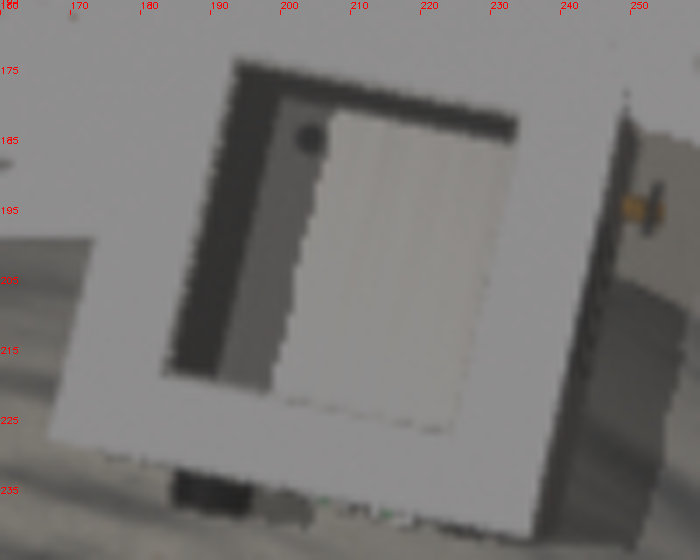

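View pics/s_stand.png

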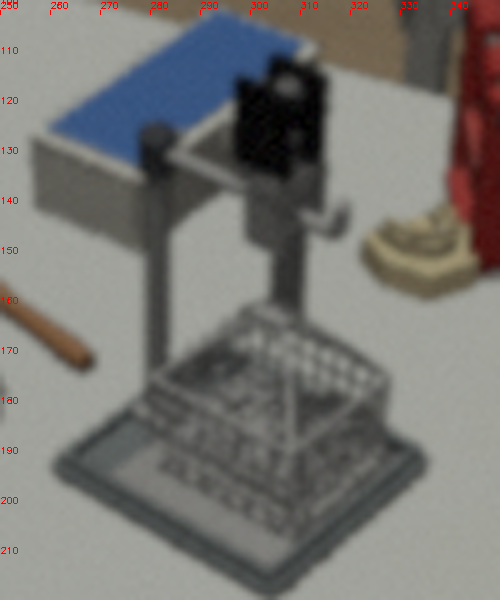

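View pics/s_clean.png

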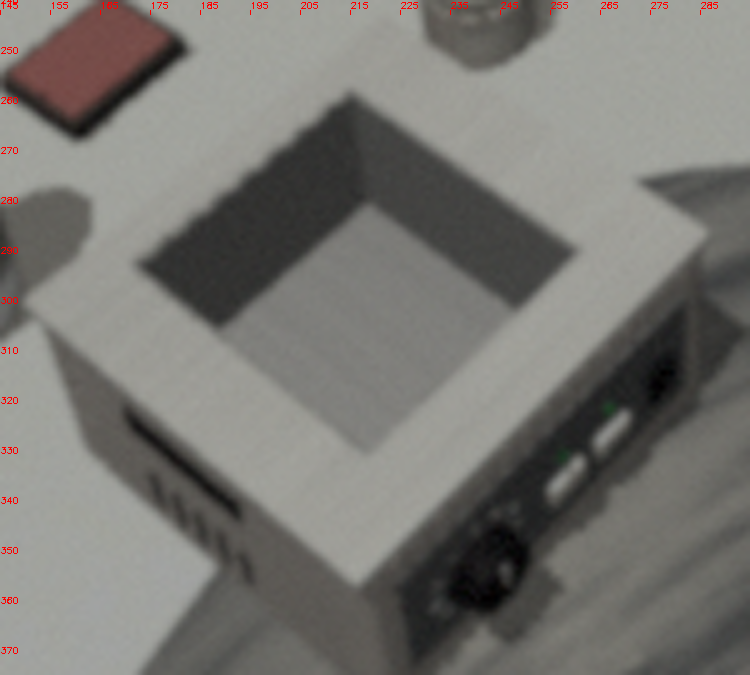

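```bash
cat > h.py <<'E'
from plant import bot
import numpy as np, cv2
from scipy.optimize import least_squares
C={n:bot.get_calibration(n) for n in("scene","top")}
def ray(n,u,v):
    c=C[n];V=c["view"];d=np.array([(u-c["cx"])/c["fx"],-(v-c["cy"])/c["fy"],-1.])
    R=V[:3,:3];return -R.T@V[:3,3],R.T@d
def plane(n,u,v,z):
    o,d=ray(n,u,v);return o+d*(z-o[2])/d[2]
def proj(n,p):
    c=C[n];q=c["view"][:3,:3]@np.asarray(p,float)+c["view"][:3,3];return np.array([c["cx"]-c["fx"]*q[0]/q[2],c["cy"]+c["fy"]*q[1]/q[2]])
def tri(a,b):
    (o1,d1),(o2,d2)=ray("scene",*a),ray("top",*b)
    A=np.c_[d1,-d2];s=np.linalg.lstsq(A,o2-o1,rcond=None)[0]
    p,q=o1+s[0]*d1,o2+s[1]*d2;return (p+q)/2,np.linalg.norm(p-q)
E
python3 - <<'E'
from h import *
np.set_printoptions(suppress=True,precision=1)
P=lambda n,L,z:np.array([plane(n,u,v,z) for u,v in L])
def rep(name,q):
    # q: TL(+x,+y),TR(+x,-y),BR,BL
    c=q.mean(0); ex=(q[0]+q[1]-q[2]-q[3])/2; ey=(q[0]+q[3]-q[1]-q[2])/2
    print(name,c,"len",np.linalg.norm(ex),np.linalg.norm(ey),"yaw",np.round(np.arctan2(ex[1],ex[0]),3),np.round(np.arctan2(-ey[0],ey[1]),3))
rep("stand top",P("top",[(345.5,161),(391,171),(382.5,221),(334.5,211.5)],17))
rep("stand scene",P("scene",[(261,193),(281,173),(335,191.5),(303.5,218)][0:1]+[(282,173)]+[(335,191.5),(303.5,218)],17))
rep("tank top",P("top",[(193.7,174.3),(234,181.5),(225.3,227.2),(183.2,218.7)],107))
rep("tank scene rim", P("scene",[(172.5,292.5),(214.5,258.5),(260.5,290.5),(218.5,330.5)],107))
rep("tank floor scene", P("scene",[(188.5,305.5),(218.7,280.5),(248.5,301),(218.5,330.5)],35))
rep("clean outer scene",P("scene",[(148.5,299.5),(209,240),(287,286),(215.5,356.5)],107))
print("bl br rim outer top",P("top",[(167,228),(236.5,242)],107))
print(tri((281,125.5),(382,155)), tri((318,142),(373.5,200)))
print("jar",plane("top",284,176,52),"cast",plane("top",289,259,33))
E
```

```text
stand top [ 581.  -226.6   17. ] len 146.3908384910344 133.65347604731608 yaw -0.209 -0.206
stand scene [ 584.3 -208.4   17. ] len 147.82515940808756 114.30911015034535 yaw -0.109 -0.163
tank top [540.6 189.5 107. ] len 118.9291121865597 108.36568552344265 yaw -0.183 -0.185
tank scene rim [542.2 192.9 107. ] len 118.89838480009256 105.01587975261992 yaw -0.201 -0.2
tank floor scene [558.1 175.   35. ] len 82.90660615683178 82.07084193458016 yaw -0.192 -0.199
clean outer scene [543.6 194.5 107. ] len 181.61446478327494 174.5011238011293 yaw -0.165 -0.136
bl br rim outer top [[468.8 295.  107. ]
 [433.9 117.  107. ]]
(array([ 640.6, -236.3,  187. ]), np.float64(1.097087259622919)) (array([ 532.2, -212.7,  189.6]), np.float64(1.8956907110447496))
jar [615.8  -3.   52. ] cast [390.5 -17.4  33. ]
```

```bash
python3 - <<'E'
from h import *
np.set_printoptions(suppress=True,precision=1)
yaw=-0.208;o=np.array([572,-221.7,30]);R=np.array([[np.cos(yaw),-np.sin(yaw),0],[np.sin(yaw),np.cos(yaw),0],[0,0,1]])
for n,(x0,y0,w,h,k) in {"top":(345,145,60,65,10),"scene":(270,100,70,60,10)}.items():
    im=cv2.imread(f"pics/{n}0.png");c=cv2.resize(im[y0:y0+h,x0:x0+w],None,fx=k,fy=k,interpolation=cv2.INTER_CUBIC)
    def d(ps,col):
        q=np.array([proj(n,o+R@np.array(p,float)) for p in ps]);q=((q-[x0,y0]+.5)*k).astype(int)
        cv2.polylines(c,[q],True,col,1)
    for ya,yb in((-14,-9),(13,18)):
        d([(-16,ya,216),(16,ya,216),(16,yb,216),(-16,yb,216)],(0,255,0))
        d([(-16,yb,216),(16,yb,216),(16,yb,172),(-16,yb,172)],(0,0,255))
    d([(-40,0,145),(70,0,145)],(255,0,0))
    d([(-46,-41,45),(46,-41,45),(46,41,45),(-46,41,45)],(0,255,255))
    cv2.imwrite(f"pics/ov_{n}.png",c[:590])
E
```

```text
(no output)
```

View pics/ov_top.png

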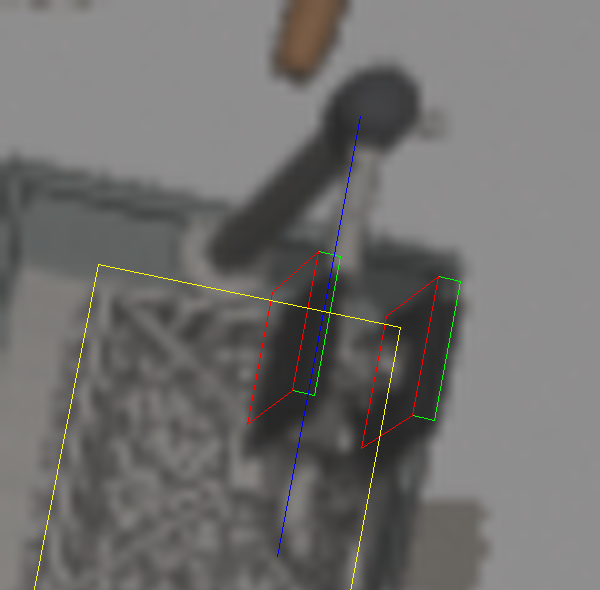

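View pics/ov_scene.png

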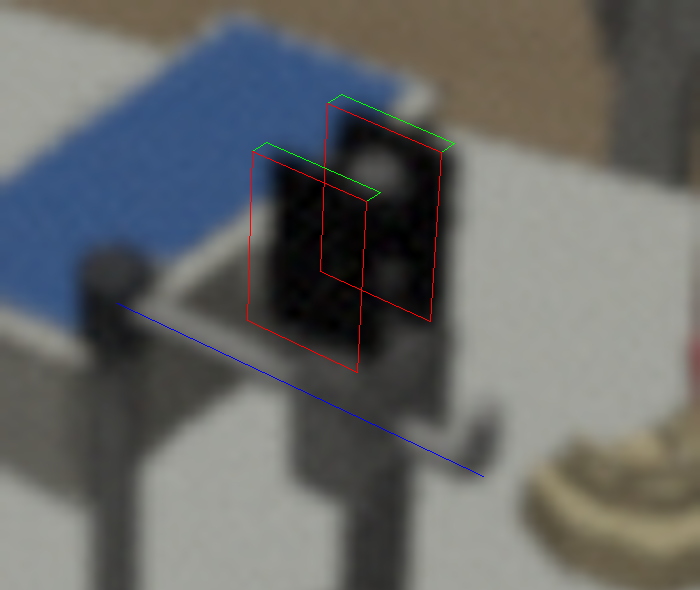

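```bash
python3 - <<'E'
import cv2,numpy as np
o=[]
for n,(x0,y0,w,h,k) in {"top":(365,165,30,35,16),"scene":(290,105,30,35,16)}.items():
    im=cv2.imread(f"pics/{n}0.png").astype(float);im=np.clip(255*(im/110)**.6,0,255).astype(np.uint8)
    c=cv2.resize(im[y0:y0+h,x0:x0+w],None,fx=k,fy=k,interpolation=cv2.INTER_NEAREST)
    for i in range(0,w,5): cv2.putText(c,str(x0+i),(i*k,10),0,.35,(0,0,255),1)
    for i in range(0,h,5): cv2.putText(c,str(y0+i),(0,i*k+12),0,.35,(0,0,255),1)
    o.append(c[:560,:400])
    o[-1]=c
cv2.imwrite("pics/dark.png",cv2.resize(np.hstack(o),(800,467)))
E
```

```text
(no output)
```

View pics/dark.png

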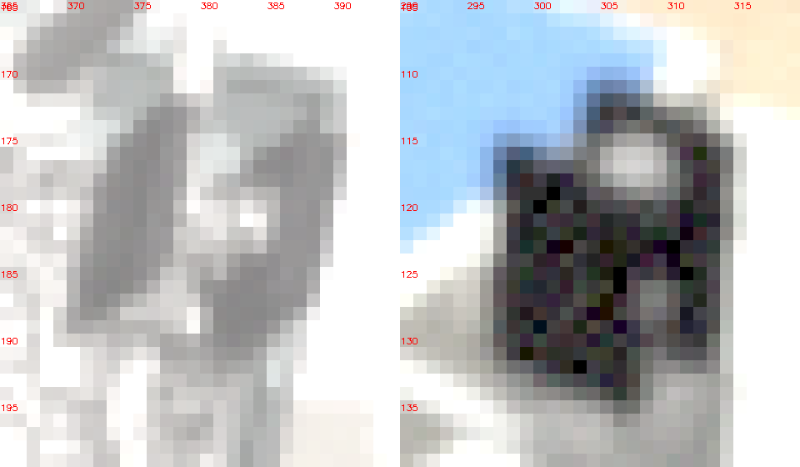

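```bash
python3 - <<'E'
from h import *
np.set_printoptions(suppress=True,precision=1)
yaw=-0.208;R=np.array([[np.cos(yaw),-np.sin(yaw),0],[np.sin(yaw),np.cos(yaw),0],[0,0,1]]);o=np.array([572,-221.7,30])
p,e=tri((301.4,125.0),(373.0,180.)); print("trig",p,e,R.T@(p-o))
p,e=tri((308.2,121.5+.7),(385.0,182.)); print("fixed",p,e,R.T@(p-o))
# corners of black, with offsets
obs=[("top",(16,18,216),(377.3,171.6)),("top",(-16,18,172),(369.8,189)),("top",(-16,13,216),(376.8,186.9)),("top",(16,-14,216),(390,173.2)),("top",(-16,-14,216),(387.5,188.5)),
("scene",(16,18,216),(296.6,114.8)),("scene",(16,18,172),(296.5,131.3)),("scene",(-16,18,172),(306.5,135.6)),("scene",(-16,-14,216),(313.8,114.3)),("scene",(16,-14,216),(303,110.9))]
f=lambda t:np.concatenate([proj(n,o+np.r_[t,0]+R@np.array(p,float))-u for n,p,u in obs])
r=least_squares(f,[0,0],loss="soft_l1");print(r.x,R[:2,:2].T@r.x);print(r.fun.reshape(-1,2))
# peg line points, top and scene, on z=175
for n,L in {"top":[(382,158),(379.5,165),(374.5,190)],"scene":[(288,131),(294,134.5),(313,143.5)]}.items():
  for u in L: print(n,u,(R.T@(plane(n,*u,175)-o))[:2])
E
```

```text
trig [ 572.  -203.8  227.2] 0.6341784720200768 [ -3.7  17.5 197.2]
fixed [ 568.9 -232.9  219.4] 0.5028567290196561 [ -0.7 -11.6 189.4]
[-3.5 -0.4] [-3.4 -1.2]
[[-0.7 -0.4]
 [-0.4 -0.5]
 [-0.6 -1.3]
 [ 0.8  1. ]
 [ 0.7 -0.3]
 [-0.4  0.2]
 [-0.8  0.6]
 [ 0.3  1.4]
 [ 2.7 -0.2]
 [ 2.1 -1.6]]
top (382, 158) [66.1 -4.2]
top (379.5, 165) [47.9 -1.4]
top (374.5, 190) [-14.7  -0.8]
scene (288, 131) [54.5 -6.8]
scene (294, 134.5) [34.1 -4.5]
scene (313, 143.5) [-22.8  -4.2]
```

```bash
cat >> h.py <<'E'
def Rz(a): return np.array([[np.cos(a),-np.sin(a),0],[np.sin(a),np.cos(a),0],[0,0,1]])
def Q(a): return [-np.sin(a/2),np.cos(a/2),0,0]
YAW=-0.208; B=np.array([572,-221.7,30])+Rz(YAW)@[-3.5,-1,0]   # hanging basket origin
TY=-0.19; T=np.array([541.5,191,35])
def tcp(b,yaw,y=-5.,z=195.): return b+Rz(yaw)@[0,y,z-19]
def st(m=""):
    s=bot.read_state();print(m,"t%.2f w%.1f"%(s["t"],s["width"]),"tcp",np.round(s["tcp_pos"],1),"F",np.round(s["contact_force"],1),"M",np.round(s["moment"],2))
E
python3 - <<'E'
from h import *
print(B)
for p,a in[(tcp(B,YAW,2)+[0,0,90],YAW),(tcp(B,YAW,2),YAW),(tcp(B+Rz(YAW)@[-105,-8,110],YAW),YAW),(tcp(T,TY)+[0,0,110],TY),(tcp(T,TY),TY)]:
    j=bot.solve_ik(list(p),Q(a));print(np.round(p,1),None if j is None else np.round(j,2))
bot.line_to([174,-652,320],200)
bot.move_ptp(list(tcp(B,YAW,2)+[0,0,90]),Q(YAW));st()
for n in("scene","top"):cv2.imwrite(f"pics/{n}1.png",cv2.resize(bot.camera(n)[:,:,::-1],(800,600)))
E
```

```text
[ 568.368936  -221.9556839   30.       ]
[ 568.8 -220.   296. ] [-0.05  0.22 -0.03  0.   -1.33 -1.73]
[ 568.8 -220.   206. ] [-0.05  0.27 -0.17  0.   -1.14 -1.73]
[ 462.9 -213.   316. ] [-0.05  0.03 -0.2   0.   -1.34 -1.73]
[540.6 186.1 321. ] [ 0.67  0.14 -0.07  0.   -1.36 -2.43]
[540.6 186.1 211. ] [ 0.67  0.2  -0.24  0.   -1.13 -2.43]
 t2.82 w87.5 tcp [ 568.5 -220.6  296. ] F [-0.1 -1.   0.6] M [-0.02 -0.04 -0.01]
```

View pics/scene1.png

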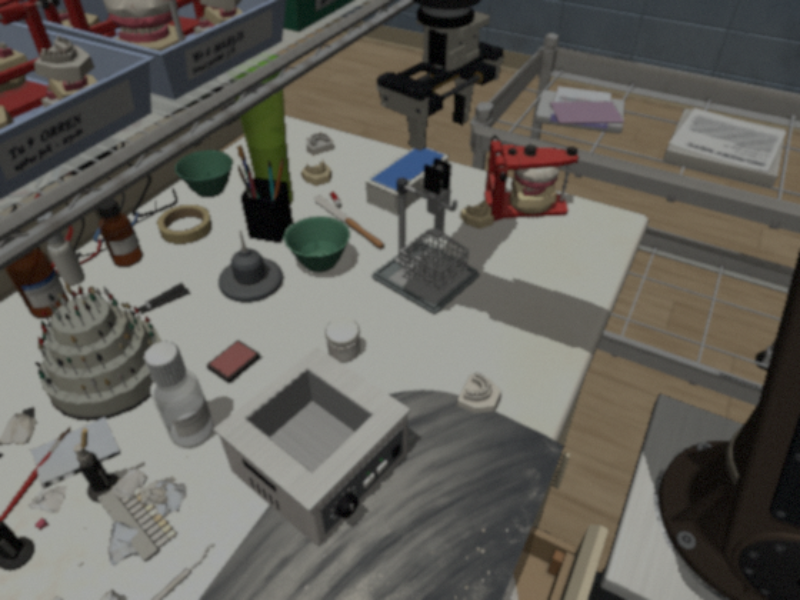

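The fingertips at about (415,135) and (460,110) straddle the black plates at (437,180). I'll go down and close in steps.

```bash
python3 - <<'E'
from h import *
bot.line_to(list(tcp(B,YAW,2)),80);st("down")
for n in("scene","top"):
    im=bot.camera(n)[:,:,::-1]; c=im[90:190,240:360] if n=="scene" else im[120:220,320:440]
    cv2.imwrite(f"pics/{n}2.png",cv2.resize(c,None,fx=6,fy=6,interpolation=cv2.INTER_CUBIC)[:600])
bot.move_gripper(40,10);st()
E
```

```text
down t4.19 w87.9 tcp [ 569.2 -220.1  206.7] F [-0.4  0.4 -0.3] M [-0.03 -0.01  0.01]
 t5.24 w40.4 tcp [ 568.8 -220.   206. ] F [-0.5  0.4  0.5] M [-0.03 -0.02 -0.06]
```

View pics/scene2.png

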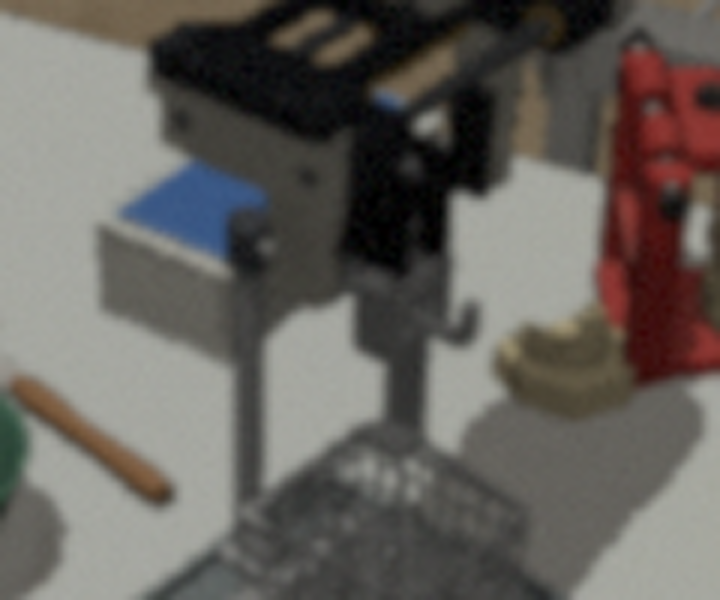

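The near finger (column ~320) and the far finger (~475) stand either side of the plates (350–445), with no contact. Now I'll squeeze, following with the tool.

```bash
python3 - <<'E'
from h import *
for w,y in((33,2),(28,0),(23,-2.5),(19,-4.5)):
    bot.line_to(list(tcp(B,YAW,y)),40)
    bot.move_gripper(w,30);st(f"{w}")
bot.line_to(list(tcp(B,YAW,-5)),40)
bot.move_gripper(10,30);bot.pause(.2);st("squeezed")
for n in("scene","top"):
    im=bot.camera(n)[:,:,::-1]; c=im[90:190,240:360] if n=="scene" else im[120:220,320:440]
    cv2.imwrite(f"pics/{n}3.png",cv2.resize(c,None,fx=6,fy=6,interpolation=cv2.INTER_CUBIC)[:600])
E
```

```text
33 t5.91 w32.8 tcp [ 568.8 -220.   206. ] F [ 0.   0.5 -0.7] M [-0.05 -0.03  0.07]
28 t6.53 w28.2 tcp [ 568.3 -222.2  205.9] F [ 0.3 -2.2 -1.4] M [-0.7  -0.21  0.  ]
23 t7.16 w23.5 tcp [ 567.8 -224.7  205.9] F [ 0.5 -0.2 -1.3] M [-0.47 -0.2  -0.01]
19 t7.76 w19.5 tcp [ 567.3 -226.7  206. ] F [ 0.9 -0.7 -2.1] M [-0.24 -0.23  0.01]
squeezed t8.43 w17.1 tcp [ 567.2 -227.3  206. ] F [-0.  -4.6 -2. ] M [-1.81  0.06  0.06]
```

View pics/scene3.png

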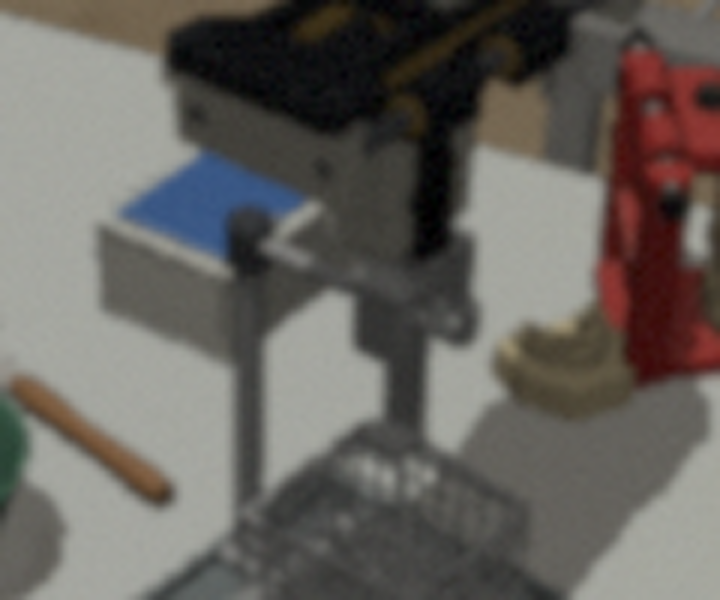

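```bash
python3 - <<'E'
from h import *
for dy in(-1,-2,-3):
    bot.line_to(list(tcp(B,YAW,-5+dy)),30);bot.pause(.15);st(f"{dy}")
E
```

```text
-1 t8.93 w16.9 tcp [ 567.2 -227.5  206. ] F [ 0.3 -0.9 -1.4] M [-0.19  0.1  -0.  ]
-2 t9.33 w17.0 tcp [ 567.1 -227.8  205.9] F [-0.9  4.6  0.5] M [ 2.25 -0.05 -0.07]
-3 t9.73 w16.7 tcp [ 567.1 -228.   205.9] F [-0.1  9.6  1.1] M [ 3.7  -0.11  0.01]
```

```bash
python3 - <<'E'
from h import *
bot.line_to(list(tcp(B,YAW,-6)),30);bot.pause(.3);st("-1")
for n in("scene","top"):
    im=bot.camera(n)[:,:,::-1]; cv2.imwrite(f"pics/{n}4f.png",im); c=im[110:230,240:360] if n=="scene" else im[150:230,320:420]
    c=np.clip(255*(c/160.)**.7,0,255).astype(np.uint8)
    cv2.imwrite(f"pics/{n}4.png",cv2.resize(c,None,fx=5,fy=5,interpolation=cv2.INTER_CUBIC)[:600])
E
```

```text
-1 t10.28 w16.8 tcp [ 567.1 -227.7  206. ] F [ 0.3  3.1 -0.5] M [ 1.37 -0.03  0.03]
```

View pics/scene4.png

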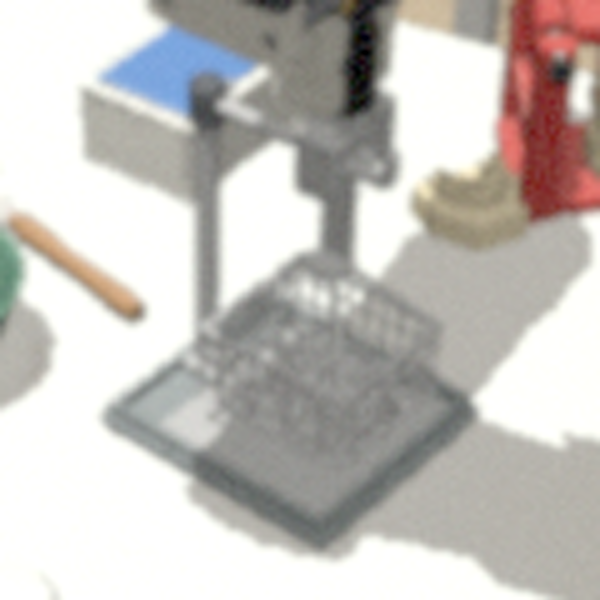

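View pics/top4.png

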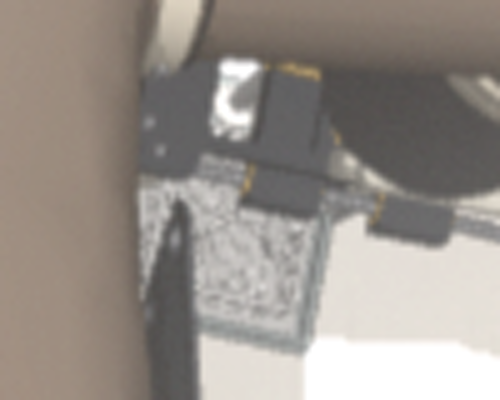

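```bash
python3 - <<'E'
from h import *
for z in(2,5,8):
    bot.line_to(list(tcp(B,YAW,-5.5)+[0,0,z]),30);bot.pause(.1);st(f"z{z}")
E
```

```text
z2 t10.73 w16.9 tcp [ 567.  -227.6  207.8] F [-1.   0.6 -4.5] M [ 0.02 -0.04  0.04]
z5 t11.08 w17.2 tcp [ 567.2 -227.4  211. ] F [-0.2  0.6 -3.5] M [-0.01 -0.02  0.03]
z8 t11.43 w17.2 tcp [ 567.2 -227.3  214. ] F [-0.9  0.4 -4.5] M [-0.04  0.05 -0.02]
```

The load is 4 N with no side force, so the basket is hanging freely in the grip. I'll raise it to 47 mm, move −y, then draw it off.

```bash
python3 - <<'E'
from h import *
import sys
def go(v,sp,m):
    p=tcp(B,YAW,-5.5)+Rz(YAW)@np.array(v,float)
    bot.line_to(list(p),sp);st(m)
    f=np.linalg.norm(bot.read_state()["contact_force"][:2])
    if f>8: print("STOP");sys.exit()
go([0,0,25],60,"25");go([0,0,47],60,"47");go([0,-8,47],40,"-y");
for n in("scene",):
    im=bot.camera(n)[:,:,::-1]; c=im[90:210,240:360]
    cv2.imwrite(f"pics/{n}5.png",cv2.resize(c,None,fx=5,fy=5,interpolation=cv2.INTER_CUBIC))
go([-20,-8,47],50,"x20");
E
```

```text
25 t11.87 w16.7 tcp [ 567.5 -227.3  231.7] F [ 0.3 -0.8 -3.7] M [-0.03  0.06 -0.02]
47 t12.38 w17.1 tcp [ 567.3 -227.2  253.3] F [-0.1  0.4 -4.5] M [-0.01  0.08  0.  ]
-y t12.73 w16.8 tcp [ 565.4 -235.5  252.7] F [-0.2 -0.  -3.8] M [-0.01  0.   -0.02]
x20 t13.33 w17.0 tcp [ 546.  -231.   253.4] F [-0.1  0.3 -3.6] M [-0.07 -0.05  0.01]
```

View pics/scene5.png

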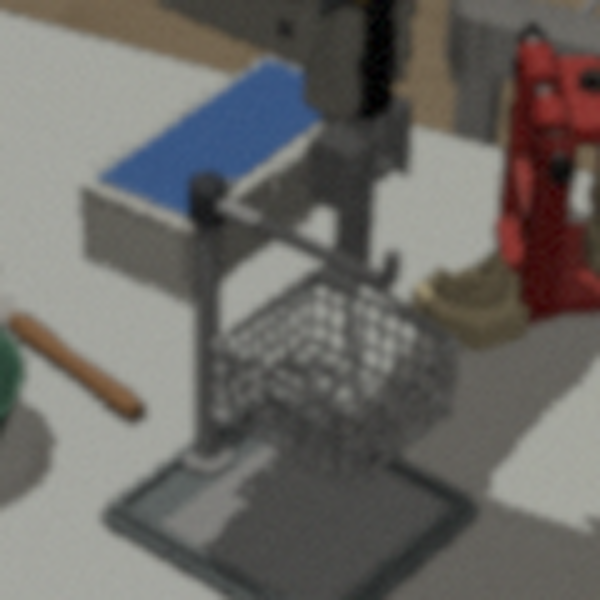

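The hook is clear above the peg, and the peg is free of the shank. Carrying on.

```bash
python3 - <<'E'
from h import *
import sys
def go(v,sp,m):
    bot.line_to(list(tcp(B,YAW,-5.5)+Rz(YAW)@np.array(v,float)),sp);st(m)
    if np.linalg.norm(bot.read_state()["contact_force"][:2])>8: print("STOP");sys.exit()
go([-60,-8,47],80,"60");go([-107,-8,47],80,"107");go([-107,-8,115],100,"up")
P=tcp(T,TY)+[0,0,105]
bot.line_to([P[0]-40,P[1]-130,P[2]],150,Q(TY));st()
bot.line_to(list(P),120,Q(TY));bot.pause(.3);st("over tank")
for n in("scene","top"):
    im=bot.camera(n)[:,:,::-1];cv2.imwrite(f"pics/{n}6f.png",im);c=im[190:350,130:320] if n=="scene" else im[150:260,140:290]
    cv2.imwrite(f"pics/{n}6.png",cv2.resize(c,None,fx=4,fy=4,interpolation=cv2.INTER_CUBIC)[:600])
E
```

```text
60 t13.98 w16.8 tcp [ 507.1 -222.8  253.4] F [-0.6 -0.1 -3.8] M [-0.04 -0.07 -0.04]
107 t14.72 w17.2 tcp [ 461.2 -213.1  253.4] F [ 0.3 -0.5 -3. ] M [-0.06 -0.07 -0.02]
up t15.55 w16.9 tcp [ 460.6 -212.9  320.2] F [-0.2  0.  -4.7] M [-0.04 -0.02 -0.04]
 t17.52 w17.0 tcp [500.5  55.6 316. ] F [ 0.9  0.1 -3.6] M [-0.03 -0.01  0.02]
over tank t19.10 w17.3 tcp [540.5 185.8 316.2] F [ 0.1  0.1 -4.2] M [-0.07 -0.07  0.02]
```

View pics/scene6.png

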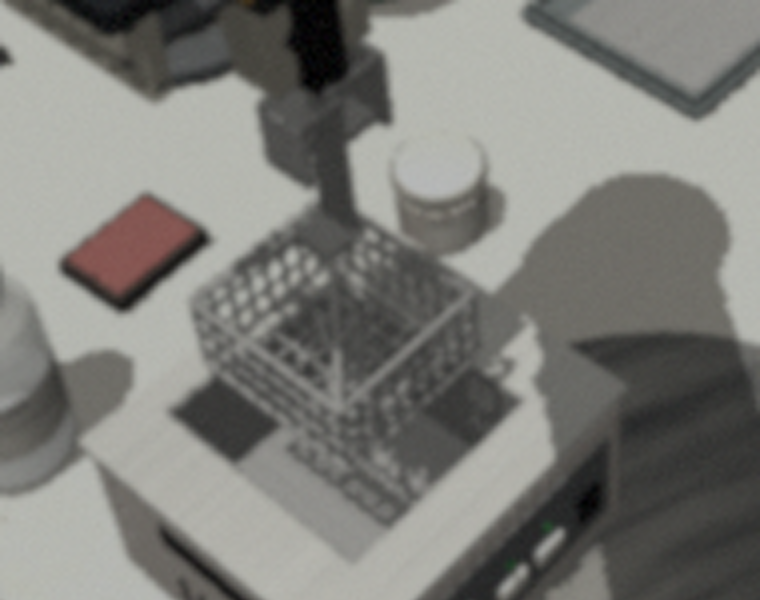

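View pics/top6.png

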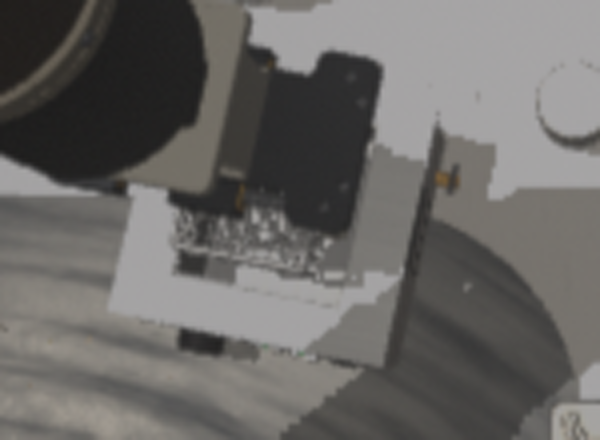

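```bash
python3 - <<'E'
from h import *
np.set_printoptions(suppress=True,precision=1)
L=[(192,303),(342,407),(478,290)]  # (+x,+y),( -x,+y),(-x,-y)
q=np.array([plane("scene",130+u/4-.4,190+v/4-.4,185) for u,v in L]);print(q)
c=(q[0]+q[2])/2;e=q[0]-q[1];f=q[1]-q[2]
print(c,np.linalg.norm(e),np.linalg.norm(f),np.arctan2(e[1],e[0]),np.arctan2(-f[0],f[1]),"off",Rz(TY).T@(c-T))
im=cv2.imread("pics/top6f.png")
print("top front rim corners",[plane("top",140+u/4-.4,150+v/4-.4,185) for u,v in((176,240),(325,272))])
print("exp",[T+[0,0,150]+Rz(TY)@np.array(p,float) for p in((-46,41,0),(-46,-41,0),(46,41,0))])
E
```

```text
[[591.  222.4 185. ]
 [505.5 236.3 185. ]
 [489.3 159.3 185. ]]
[540.2 190.8 185. ] 86.61741995469032 78.68726215614545 -0.16193701607918473 -0.2074707507165423 off [ -1.3  -0.4 150. ]
top front rim corners [array([507.5, 233.6, 185. ]), array([488.9, 145.3, 185. ])]
exp [array([504.1, 239.9, 185. ]), array([488.6, 159.4, 185. ]), array([594.4, 222.6, 185. ])]
```

The basket's rim centre is within about 1.5 mm of the tank centre, and the tank has 13 mm of clearance each side. Lowering now.

```bash
python3 - <<'E'
from h import *
import sys
P=tcp(T,TY)
for z,sp in((75,80),(60,60),(35,60),(12,50),(6,30),(4,15),(2.5,12),(1,12),(0,12),(-1,12),(-2,12),(-3,12)):
    bot.line_to(list(P+[0,0,z]),sp)
    if z<10: bot.pause(.1)
    st(f"{z}");F=bot.read_state()["contact_force"]
    if np.linalg.norm(F[:2])>8: print("STOP side");break
    if z<10 and F[2]>-1.0: print("touch");break
E
```

```text
75 t19.73 w16.9 tcp [540.6 186.  285.9] F [ 0.3  0.2 -3.5] M [ 0.01 -0.06  0.  ]
60 t20.12 w17.0 tcp [540.4 185.9 270.6] F [-0.1 -0.3 -3. ] M [-0.02 -0.03  0.  ]
35 t20.69 w17.3 tcp [540.6 186.  245.8] F [ 0.7 -0.5 -3.9] M [-0.06 -0.04 -0.07]
12 t21.30 w17.0 tcp [540.6 186.1 222.9] F [ 0.7 -0.2 -4. ] M [-0.04 -0.02  0.  ]
6 t21.75 w17.1 tcp [540.6 186.1 217.1] F [ 0.2  0.1 -2.9] M [-0.1  -0.04 -0.  ]
4 t22.13 w17.0 tcp [540.6 186.1 215. ] F [-0.2 -0.5 -3.8] M [-0.07 -0.04 -0.  ]
2.5 t22.51 w16.8 tcp [540.6 186.1 213.5] F [ 0.7  0.1 -2.7] M [-0.05 -0.01 -0.02]
1 t22.88 w17.2 tcp [540.6 186.1 212. ] F [-0.8 -0.4 -3. ] M [-0.03  0.01  0.07]
0 t23.23 w17.0 tcp [540.7 186.1 211.1] F [ 0.2 -0.2 -2.1] M [-0.07 -0.16 -0.07]
-1 t23.58 w17.3 tcp [541. 186. 211.] F [-1.4 -0.9  5. ] M [-0.48  0.74  0.03]
touch
```

The floor contact came at the expected height. Releasing in steps, then a look.

```bash
python3 - <<'E'
from h import *
for w,y in((22,-3),(27,-.5),(32,2),(36,2)):
    bot.move_gripper(w,10);bot.line_to(list(tcp(T,TY,y)),30);st(f"{w}")
bot.move_gripper(80);st("open");bot.line_to(list(tcp(T,TY,2)+[0,0,130]),100)
bot.line_to(list(tcp(T,TY,2)+[-90,-200,130]),200);bot.pause(.3);st()
for n in("scene","top"):
    im=bot.camera(n)[:,:,::-1];cv2.imwrite(f"pics/{n}7f.png",im);c=im[190:350,130:320] if n=="scene" else im[150:260,140:290]
    cv2.imwrite(f"pics/{n}7.png",cv2.resize(c,None,fx=4,fy=4,interpolation=cv2.INTER_CUBIC)[:600])
E
```

```text
22 t24.19 w22.0 tcp [541.  188.5 211. ] F [-1.   2.5  1.4] M [ 0.78  0.5  -0.  ]
27 t24.82 w27.0 tcp [541.4 190.6 210.8] F [-1.6  1.7  2.9] M [ 0.87  0.26 -0.01]
32 t25.44 w32.1 tcp [541.7 192.9 210.6] F [-1.1  1.7  1. ] M [0.58 0.18 0.04]
36 t26.04 w36.0 tcp [541.9 192.9 211. ] F [ 0.3 -0.   0.6] M [-0.06  0.03 -0.01]
open t26.94 w80.0 tcp [541.9 192.9 211. ] F [-0.5  0.4  0.9] M [-0.06 -0.    0.04]
 t29.94 w80.0 tcp [452.1  -6.6 340.8] F [ 0.1 -0.4  1. ] M [-0.04 -0.01  0.  ]
```

View pics/scene7.png

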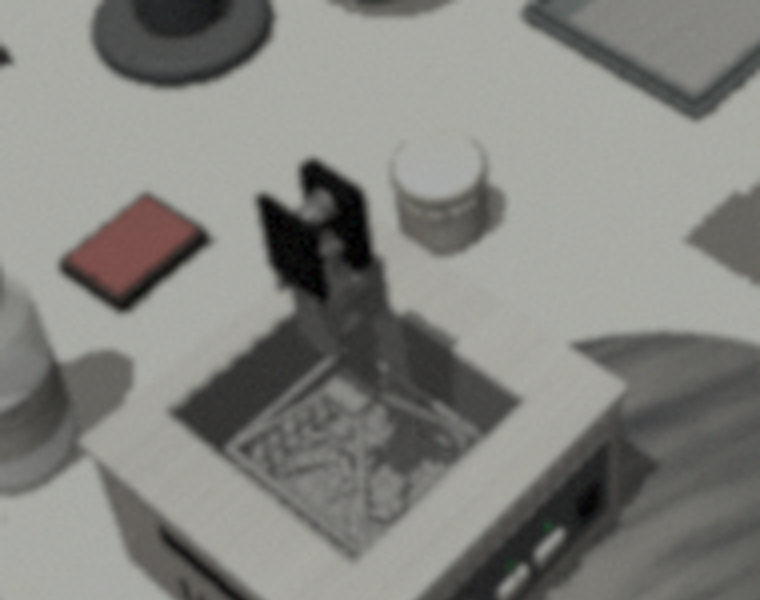

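View pics/top7.png

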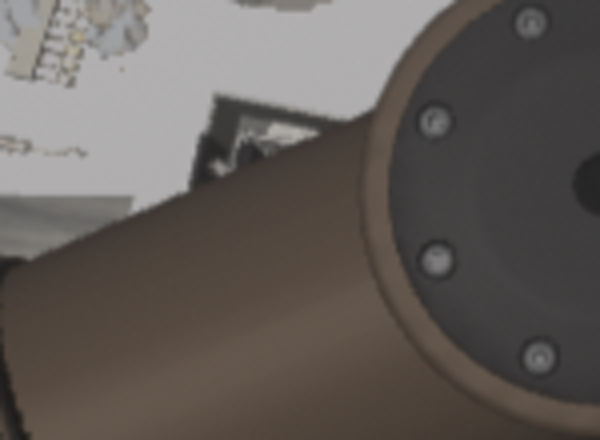

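View pics/top7f.png

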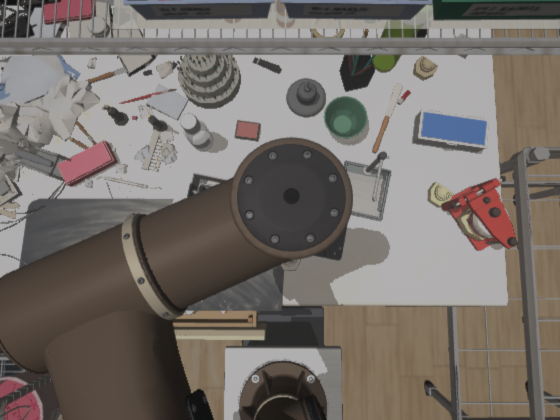

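The basket sits inside the tank with its rim corners at (228,447), (355,557) and (478,437) in the crop. The plates lean slightly in the picture, so I'll compare them with an upright projection.

```bash
python3 - <<'E'
from h import *
np.set_printoptions(suppress=True,precision=1)
g=lambda u,v:(130+u/4-.4,190+v/4-.4)
q=np.array([plane("scene",*g(*u),80) for u in((228,447),(355,557),(478,437))])
c=(q[0]+q[2])/2;e=q[0]-q[1];f=q[1]-q[2];yw=np.arctan2(e[1],e[0])
print(c,np.linalg.norm(e),np.linalg.norm(f),yw,np.arctan2(-f[0],f[1]),"off",Rz(TY).T@(c-T))
im=cv2.imread("pics/scene7f.png");c2=cv2.resize(im[190:350,130:320],None,fx=4,fy=4,interpolation=cv2.INTER_CUBIC)
o=np.array([c[0],c[1],35]);R=Rz((yw+np.arctan2(-f[0],f[1]))/2)
def d(ps,col):
    a=np.array([proj("scene",o+R@np.array(p,float)) for p in ps]);a=((a-[130,190]+.5)*4).astype(int);cv2.polylines(c2,[a],True,col,1)
for y in(18,-14): d([(-16,y,216),(16,y,216),(16,y,172),(-16,y,172)],(0,0,255))
d([(-46,-41,45),(46,-41,45),(46,41,45),(-46,41,45)],(0,255,255))
cv2.imwrite("pics/ov7.png",c2[:600])
E
```

```text
[542.5 192.4  80. ] 86.28259106611742 80.63017483015571 -0.2312309005499397 -0.18205711622447815 off [ 0.8  1.5 45. ]
```

View pics/ov7.png

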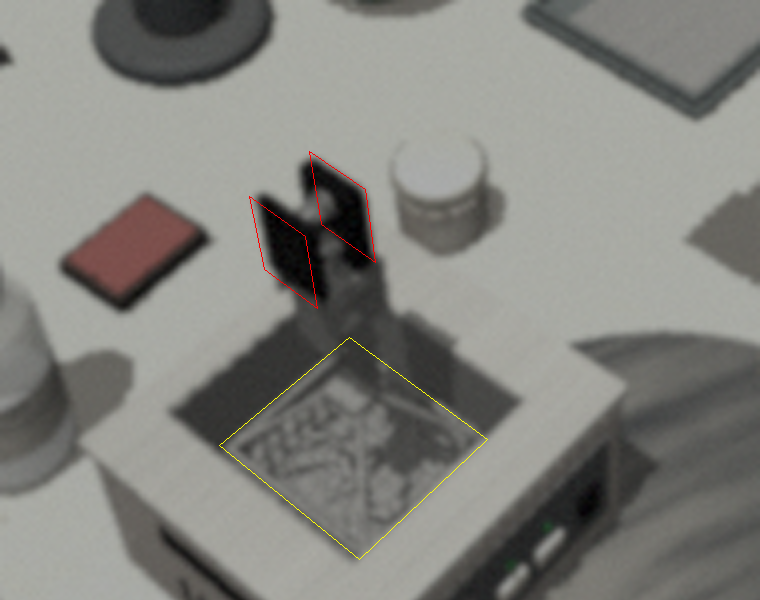

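The rim fits flat and centred to about 2 mm. The plate spacing is the same fraction of the nominal (~0.8) as in the first picture, when the keeper was shut. Handing in.

```bash
python3 - <<'E'
from h import *
a=cv2.imread("pics/scene0.png").astype(int);b=bot.camera("scene")[:,:,::-1].astype(int)
for n,(x,y) in {"jar":(240,236),"cast":(335,274)}.items(): print(n,np.abs(a-b)[y-16:y+16,x-16:x+16].mean())
st();bot.close_job()
E
```

```text
jar 6.51171875
cast 26.99609375
 t30.09 w79.9 tcp [451.9  -6.9 340.9] F [-0.   0.2  0. ] M [-0.01 -0.02 -0.03]
the job is handed in; nothing more can be done
```

```bash
python3 - <<'E'
import cv2,numpy as np
a=cv2.imread("pics/scene0.png");b=cv2.imread("pics/scene7f.png")
cv2.imwrite("pics/cast.png",np.hstack([cv2.resize(i[245:305,295:375],None,fx=5,fy=5) for i in(a,b)]))
E
```

```text
(no output)
```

View pics/cast.png

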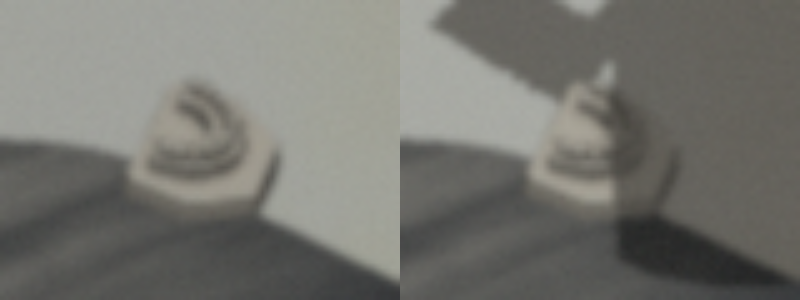

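I squeezed the trigger, lifted the basket off the peg and drew it off, set it down in the tank, and handed the job in at 30.1 s of the 48 s allowed. No verdict was reported, so success rests on my own checks.

- **Taking it off:** I first gripped it slightly off line, which pressed the basket sideways against the stand with up to about 10 N. A small shift cleared that, and from there on the tool felt only the 4 N weight.
- **Setting down:** The basket met the tank floor at the expected height, with about 9 N on the tool at touchdown. I then let go in steps.
- **Position:** The last scene picture shows the rim flat and upright, about 2 mm from the tank centre.
- **Keeper:** It reads as shut. The grip force fell to zero once the fingers opened past 32 mm. In the picture the two plates stand about 0.8 of the expected spacing apart, the same as at the start when the keeper was shut, so this is a comparison, not an exact measurement.
- **Surroundings:** The jar and cast stand where they were. An automatic picture comparison flagged the cast, but viewing it showed only the arm's shadow across it.
- **Robot:** It ended clear of everything, with zero force on the tool. The arm blocked the top camera's final view, so the last check used the scene camera only.

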